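Lock the bayonet lid on the tea caddy

ROBOT

A 6-joint arm with a two-finger parallel gripper is mounted at the origin on the work surface. World frame = base frame: x ahead of the robot, y to its left, z up, the work surface at z = 0. Lengths are in m, angles in rad, forces in N, time in s.
With the tool pointing down it reaches from about 0.425 to 0.95 m from the base axis. Payload 3.5 kg.
Tool frame: the origin (TCP) lies between the finger pads; the fingertips stand 14 mm ahead of it and the grasp point (between the pads) lies 5 mm behind it; z points along the fingers, y is the line along which they close (so a half turn about z gives the same grasp; the last joint's range is limited). The gripper opens to 85 mm and grips with 20 to 120 N. Pads are 22 mm wide; open, the fingers measure 114 mm over their backs; the gripper's body (76 mm by 85 mm) begins 54 mm behind the grasp point. The pads swing forward as they close: fully open they stand 13 mm farther back than shut.
Start: joints at [-1.394, 0.286, 1.577, -0, 1.279, -0.15], TCP at [0.217, -0.639, 0.245] pointing down, gripper open.
Joint ranges: [-2.77, 2.77], [-0.9, 2.22], [0.21, 2.48], [-1.53, 4.67], [0.24, 2.81], [-2.84, 2.84]. Speed limits (rad/s): [2.79, 2.79, 3.14, 3.14, 3.14, 3.14].

INTERFACE

Orientations are given as a unit quaternion [x, y, z, w].
In Python, from plant import * gives the robot as it stands.
- The arm moves only by the tool step_arm, never from a script. Its argument "commands" is a list of rows, each an object of numbers: "gripper": the gripper's target within -1 to 1 (shut at 1, half-way at 0, fully open at -1); "x", "y", "z": the shift along the tool's x, y, z in mm; "spin": the turn about the tool's z in degrees. A call has exactly 10 rows; each row shifts and turns the commanded pose from where the row before left it, along the tool's axes as they then stand; what a row does not reach is not made up. A row lasts 1/10 s, in which the tool goes at most 50 mm and 8.59 degrees, less where a joint would pass 70% of its speed; a pose out of reach is approached as far as the arm can. A call with a gripper value outside its range is refused whole. The fingers move at their own pace and stop on an object; "force" is the grip in N (left out, the last holds). Time passes only in rows, so rows that do not move let the fingers close, or fill a call up. It gives the time, the measured TCP pose, the force, the opening and the grip force at its end, in the units of the state.
- get_state(): the state, without advancing time (a new reading comes with each control period).
- read_camera(name): name is "side" or "top"; returns a dict with "color" (384x512x3 uint8, red, green, blue), "z_map" (384x512 float32, m along the optical axis (not along the pixel's ray), 0 where there is no reading), "fx", "fy", "cx", "cy" (pixels), "eye" and "attitude" of the camera in the world. Camera axes: x right, y up, looking along -z (the intrinsics and any distortion apply to the point x, -y, -z); pixel columns grow to the right and rows downward; lengths in m; the calibration is good to about 2 mm. A picture is of the moment at which its call begins.
- sign_off(): hands the job in; it is judged then, once.
The state is a dict: "time": time; "qpos": joint angles; "dq": joint speeds; "joint_efforts": joint torques, N m; "eef_pos": TCP position; "tcp_rot": TCP orientation; "contact_force": force on the tool from outside, world axes, zero at the start; "wrist_torque": the same for the moment, N m; "opening": opening from 0.0 (shut) to 1.0 (fully open); "finger_force": force on a finger pad.
Only numpy, scipy, OpenCV 4.12 (cv2) and the standard library are available. Lean on these libraries where they do the work, as an engineer would, in place of code of your own. Each camera call takes 0.05 s, during which the arm holds its last target. There are 200 camera calls.

TASK

Close the green tea caddy with its own green lid: lower the lid into the mouth with its two lugs through the two slots, press it down against the spring, give it a quarter turn (either way) so that it locks, and let go. Leave the orange lid and the wooden lid lying where they are.

Things in the scene. Friction and masses are not known exactly. Their poses are not given: they have to be found in the camera images.
- lid_grip (a point): Loose green lid. Point: centre of its upright grip bar (56 mm along x, 20 thick along y, 44 tall), 50 mm above the lid's underside. Below the bar a disc 100 mm wide (top 22, underside 28 mm below the point) and a hub 58 mm wide. At the hub's foot 2 white lugs in line with the bar (+x, -x): tips 48 mm from the axis, 14 wide, 7 tall; red marks on the disc above them. z up. 90 to 180 g.
- caddy_mouth (a point): Green round caddy, fixed, 132 mm wide, 110 tall. Point: mouth centre, level with top of its 9 mm white collar: hole 72 mm wide, 2 slots 32 mm wide to +x and -x. z up. Height of lid_grip above the point in mm: 39 lugs meet black sprung disc (3 N, +0.25 N/mm); under 34 lugs are below collar, turn freely, no stops; 28 lid bottoms. Locked: bar along y; let go, it springs up to 34.
- orange_grip (a point): A bystander to leave alone: a loose orange plastic lid of like shape, 100 mm across and 72 mm tall, with a grip bar but a smooth hub without lugs. The point is the centre of its bar, 50 mm above its underside; bar along x.
- wood_centre (a point): A bystander to leave alone: the loose wooden lid of a ceramic pot, 104 mm across, 54 mm tall, with a round knob. The point is on its axis, half-way up, 27 mm above its underside.
Mind the look-alikes: they are no part of the job. Leave any purple look-alike of the part that bears lid_grip alone.

How it is judged:
By the outcome, as a careful person would: the job done as asked, in the order asked, and still so for the second after the job is handed in, with the robot touching nothing.
It also fails if it takes over 40 s, if anything falls off the work surface, if the arm or the gripper's body presses on something with over 40 N, if the wrist force passes 120 N, or if a joint passes its speed limit or range.

## Working session

There is one attempt and no reset: what is moved stays moved. The work goes in short steps, Python scripts to look and compute and a tool call to move; the robot and the scene stay as the last step left them, time stands still between calls to the robot, and variables do not carry over. Pictures are saved under pics/ and viewed, at most 10 in all, crops included, and the job is handed in when it is done.

Besides the shell and the picture viewer there is one more tool, called as a command line: name --argument value ..., lists and objects as JSON in quotes. step_arm: Moves the arm, as the interface text tells. Its arguments: {"type":"object","properties":{"commands":{"type":"array"},"force":{"type":"number"}},"required":["commands"]}

```bash
mkdir -p pics; cat > h.py <<'E'
from plant import *
import numpy as np, cv2
from scipy.spatial.transform import Rotation as R
def att(c):
    a=np.array(c["attitude"],float)
    return a if a.shape==(3,3) else R.from_quat(a).as_matrix()
def cloud(c):
    z=c["z_map"]; v,u=np.mgrid[:z.shape[0],:z.shape[1]]
    p=np.stack([(u-c["cx"])/c["fx"]*z,-(v-c["cy"])/c["fy"]*z,-z],-1)
    return p@att(c).T+np.array(c["eye"])
E
python3 - <<'E'
from h import *
s=get_state(); print(s)
for n in("top","side"):
    c=read_camera(n); np.savez(n+"0.npz",**{k:np.array(v) for k,v in c.items()})
    print(n,{k:v for k,v in c.items() if k not in("color","z_map")})
    cv2.imwrite(f"pics/{n}0.png",c["color"][...,::-1])
E
```

```text
{'time': 0.0, 'qpos': array([-1.39398016e+00,  2.87199195e-01,  1.57820578e+00, -3.32550496e-05,
        1.27858287e+00, -1.49999813e-01]), 'dq': array([ 0.00098371, -0.00021394, -0.00017618, -0.00121645, -0.00256472,
        0.00187709]), 'joint_efforts': array([-3.48090889e-04, -4.05979156e+01, -2.92627430e+01, -1.34341963e-04,
        5.98694067e-03, -4.92468274e-06]), 'eef_pos': array([ 0.21660299, -0.63863408,  0.2439092 ]), 'tcp_rot': array([ 9.86677106e-01,  1.62686365e-01, -3.19725568e-05, -1.19727303e-03]), 'contact_force': array([ 0.04952181, -0.54611681,  0.08398524]), 'wrist_torque': array([ 0.03039235, -0.0436172 , -0.01037725]), 'finger_force': 0.0, 'opening': 0.9998147976416752}
top {'fx': 355.46954869649926, 'fy': 355.46954869649926, 'cx': 257.6581746894418, 'cy': 187.94019375965783, 'eye': array([0.41154661, 0.09758947, 0.80581062]), 'attitude': array([-0.0302422 ,  0.02908683,  0.70773666, -0.70522917])}
side {'fx': 441.2097245609753, 'fy': 441.2097245609753, 'cx': 255.72854260097725, 'cy': 186.31478962611098, 'eye': array([0.28704029, 0.91027289, 0.78252795]), 'attitude': array([-0.04787181,  0.42918363,  0.89312389, -0.12585478])}
```

View pics/top0.png

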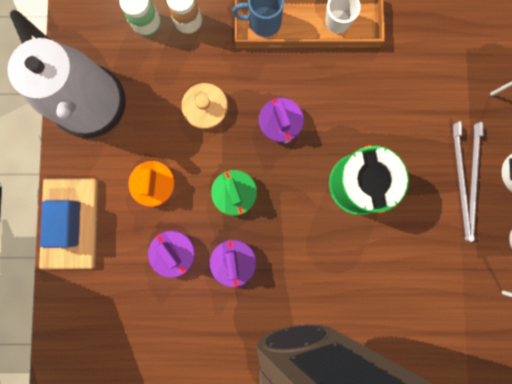

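View pics/side0.png

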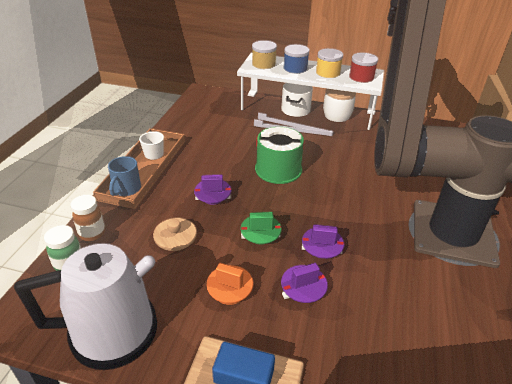

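The top picture shows the green lid at about (234,193), its red marks at (228,174) and (238,212). The caddy mouth is at about (375,180), with its slots towards image top and bottom. The side picture confirms this: lid at (261,228), caddy at (279,153). Next I measure both.

```bash
cat > m.py <<'E'
from h import *
def measure(c,lidbox,lidz=(0.060,0.085),n=""):
    P=cloud(c); hsv=cv2.cvtColor(c["color"],cv2.COLOR_RGB2HSV); H,S,V=cv2.split(hsv)
    return P,H,S,V
def fitc(xy):
    A=np.c_[2*xy,np.ones(len(xy))]; s=np.linalg.lstsq(A,(xy**2).sum(1),rcond=None)[0]
    return s[:2],np.sqrt(s[2]+s[:2]@s[:2])
def ray(c,u,v,z):
    d=np.array([(u-c["cx"])/c["fx"],-(v-c["cy"])/c["fy"],-1])@att(c).T
    e=np.array(c["eye"]); return e+d*((z-e[2])/d[2])
E
python3 - <<'E'
from m import *
for n,lb,cb in(("top",(205,262,165,222),(322,415,140,220)),("side",(235,288,205,248),(250,310,120,185))):
    c=dict(np.load(n+"0.npz")); P,H,S,V=measure(c,lb)
    m=np.zeros(H.shape,bool); m[lb[2]:lb[3],lb[0]:lb[1]]=1
    g=m&(H>45)&(H<85)&(S>120)
    print(n,"table z",np.median(P[...,2][300:340,150:200]))
    zz=P[...,2]; 
    print(" lid z hist",np.histogram(zz[g],bins=np.arange(-.01,.1,.01))[0])
    b=g&(zz>.062); q=P[b]; r=cv2.minAreaRect((q[:,:2]*1000).astype(np.float32)); print(" bar",len(q),r,q.mean(0))
    red=m&((H<6)|(H>172))&(S>150)
    k,l,st,ce=cv2.connectedComponentsWithStats(red.astype(np.uint8))
    for i in range(1,k):
        if st[i,4]>=3: print(" red",st[i,4],ce[i],P[l==i].mean(0), ray(c,*ce[i],.022))
    cs,_=cv2.findContours(g.astype(np.uint8),cv2.RETR_EXTERNAL,cv2.CHAIN_APPROX_NONE)
    d=m&(g|red)&(zz>.012)&(zz<.032); cs,_=cv2.findContours(d.astype(np.uint8),cv2.RETR_EXTERNAL,cv2.CHAIN_APPROX_NONE)
    k0=max(cs,key=len)[:,0]; print(" disc ctr",fitc(np.array([ray(c,u,v,.022)[:2] for u,v in k0])))
    m[:]=0; m[cb[2]:cb[3],cb[0]:cb[1]]=1
    w=m&(S<60)&(V>120)&(zz>.09); print(" collar z",np.percentile(zz[w],[5,50,95]), w.sum())
    cz=np.median(zz[w])
    cs,_=cv2.findContours(w.astype(np.uint8),cv2.RETR_CCOMP,cv2.CHAIN_APPROX_NONE)
    hull=cv2.convexHull(np.vstack(cs))[:,0]
    X=np.array([ray(c,u,v,cz)[:2] for u,v in hull]); print(" outer",fitc(X), cv2.minEnclosingCircle((X*1000).astype(np.float32)))
    # inner edges
    ctr,ro=fitc(X); al=np.array([ray(c,u,v,cz)[:2] for k1 in cs for u,v in k1[:,0]])
    rr=np.hypot(*(al-ctr).T); inn=al[(rr<.042)&(rr>.03)]; print(" inner",fitc(inn),len(inn))
    # slot dir: dark pixels at radius .038-.046
    vv,uu=np.nonzero(m); Q=np.array([ray(c,u,v,cz)[:2] for u,v in zip(uu,vv)])-ctr; r_=np.hypot(*Q.T)
    dk=(~w[vv,uu])&(r_>.039)&(r_<.046); a=np.arctan2(Q[dk,1],Q[dk,0])
    print(" slot dir deg",np.degrees(np.angle(np.exp(2j*a).mean())/2),dk.sum(),abs(np.exp(2j*a).mean()))
    t=(V<70)&m; t=t[vv,uu]&(r_<.03); print(" sprung z",np.median(zz[vv[t],uu[t]]))
E
```

```text
top table z -0.0005400846929662362
 lid z hist [  13   15    0 1170   81    4    6   35  222    0]
 bar 260 ((447.9635925292969, 138.17626953125), (105.12300872802734, 29.036048889160156), 32.658878326416016) [0.46720933 0.15061608 0.08276844]
 red 5 [227.4 174.6] [0.50659443 0.16521977 0.02901428] [0.50745283 0.16583031 0.022     ]
 red 7 [239.85714286 209.42857143] [0.43000641 0.13779975 0.02808694] [0.43015011 0.1381155  0.022     ]
 disc ctr (array([0.46950632, 0.15219936]), np.float64(0.04155549739246374))
 collar z [0.100658   0.10978292 0.11188033] 1834
 outer (array([ 0.48834621, -0.13200766]), np.float64(0.06242196480776143)) ((488.5953674316406, -131.65733337402344), 63.37648391723633)
 inner (array([ 0.48799958, -0.13066448]), np.float64(0.03495452045538734)) 84
 slot dir deg 9.68140749728016 91 0.9327277612764591
 sprung z 0.09889792010962828
side table z -0.0012162186909089323
 lid z hist [  0   0   0 496  73  71  73 116  60   0]
 bar 164 ((365.3602294921875, 523.0126953125), (52.65400314331055, 788.4447631835938), 15.254010200500488) [0.46464749 0.16113438 0.07323612]
 red 10 [244.  227.5] [0.50480008 0.16485192 0.02762882] [0.50642242 0.15929625 0.022     ]
 red 10 [277.  226.5] [0.42823501 0.13816614 0.02764943] [0.42929433 0.13239032 0.022     ]
 disc ctr (array([0.46619245, 0.15801494]), np.float64(0.03887559427558738))
 collar z [0.09894605 0.10772852 0.1101664 ] 571
 outer (array([ 0.4991582 , -0.15128522]), np.float64(0.07883196145283862)) ((505.7872619628906, -147.8640899658203), 86.45532989501953)
 inner (array([ 0.50032927, -0.15337601]), np.float64(0.036918723746915946)) 25
 slot dir deg -66.80822520771277 59 0.4081337992995564
 sprung z 0.09710938130621655
```

```bash
cat >> m.py <<'E'
def go(x,y,z,yaw):
    s=get_state(); Rm=R.from_quat(s["tcp_rot"]).as_matrix(); d=Rm.T@(np.array([x,y,z])-s["eef_pos"])*1000
    y0=np.degrees(np.arctan2(Rm[1,0],Rm[0,0])); print("t",round(s["time"],2),"pos",s["eef_pos"].round(4),"yaw",y0.round(2),"tilt",Rm[:,2].round(3),"tool shift mm",d.round(1),"spin",round(y0-yaw,2),"F",s["contact_force"].round(1),"open",round(s["opening"],3),"q",s["qpos"].round(2))
E
python3 - <<'E'
from m import *
for n,lb,cb in(("top",(205,262,165,222),(322,415,140,220)),("side",(235,288,205,248),(250,310,120,185))):
    c=dict(np.load(n+"0.npz")); P,H,S,V=measure(c,lb); zz=P[...,2]
    m=np.zeros(H.shape,bool); m[lb[2]:lb[3],lb[0]:lb[1]]=1
    g=m&(H>45)&(H<85)&(S>120)
    q=P[g&(zz>.066)&(zz<.08)]; r=cv2.minAreaRect((q[:,:2]*1000).astype(np.float32)); print(n,"bar",r,np.median(q,0))
    d=m&(zz>.022)&(zz<.08)&(S>120); k=max(cv2.findContours(d.astype(np.uint8),0,1)[0],key=len)
    hull=cv2.convexHull(k)[:,0]; X=np.array([ray(c,u,v,.028)[:2] for u,v in hull]); print(" disc",fitc(X))
    m[:]=0; m[cb[2]:cb[3],cb[0]:cb[1]]=1
    w=m&(S<60)&(V>120)&(zz>.103); Q=P[w][:,:2]
    if n=="top": c0=np.array([.488,-.131])
    ang=np.degrees(np.arctan2(*(Q-c0).T[::-1]))%360; rr=np.hypot(*(Q-c0).T)
    h=np.histogram(ang[(rr>.037)&(rr<.05)],bins=np.arange(0,361,6))[0]; print(" ang hist",h)
    print(" collar extent",Q.min(0),Q.max(0), np.percentile(rr,[1,99]))
go(.468,.1515,.15,19.5)
E
```

```text
top bar ((468.3345642089844, 151.6744384765625), (55.107391357421875, 19.792905807495117), 20.185157775878906) [0.46815802 0.15178855 0.07164211]
 disc (array([0.468863  , 0.15175154]), np.float64(0.049473058739117406))
 ang hist [ 0  0  0  0  1 13 15 14 17 14 15 15 13 16 14 14 17 15 16 14 16 15 14 16
 16 15 14 17  3  0  0  0  0  0  0 16 17 15 17 14 16 16 15 15 12 16 17 17
 15 14 16 16 17 17 15 17 16 17  4  0]
 collar extent [ 0.41154661 -0.19419477] [0.54892309 0.09758947] [0.03603866 0.06323722]
side bar ((466.30218505859375, 153.7125244140625), (52.86959457397461, 20.433406829833984), 18.59222984313965) [0.46570668 0.15569272 0.06970959]
 disc (array([0.46654183, 0.14988423]), np.float64(0.052817420210316726))
 ang hist [0 0 0 0 1 2 3 8 4 4 5 3 5 5 3 4 6 6 3 4 4 5 3 6 6 2 4 3 1 0 0 0 0 0 1 8 5
 3 5 4 4 6 2 2 5 4 2 5 5 5 4 4 4 5 3 3 3 7 4 1]
 collar extent [ 0.28704029 -0.19933721] [0.54659517 0.91027289] [0.03434102 1.06048765]
t 0.1 pos [ 0.2166 -0.6387  0.2441] yaw 18.72 tilt [-0.     0.002 -1.   ] tool shift mm [ 491.7 -667.5   95.6] spin -0.78 F [-0.4 -0.6 -0.2] open 0.994 q [-1.39  0.29  1.58  0.    1.28 -0.15]
```

step_arm --commands '[{"gripper": -1, "x": 37, "y": -28, "z": 0, "spin": 0}, {"gripper": -1, "x": 37, "y": -28, "z": 0, "spin": 0}, {"gripper": -1, "x": 37, "y": -28, "z": 0, "spin": 0}, {"gripper": -1, "x": 37, "y": -28, "z": 0, "spin": 0}, {"gripper": -1, "x": 37, "y": -28, "z": 0, "spin": 0}, {"gripper": -1, "x": 37, "y": -28, "z": 0, "spin": 0}, {"gripper": -1, "x": 37, "y": -28, "z": 0, "spin": 0}, {"gripper": -1, "x": 37, "y": -28, "z": 0, "spin": 0}, {"gripper": -1, "x": 37, "y": -28, "z": 0, "spin": 0}, {"gripper": -1, "x": 37, "y": -28, "z": 0, "spin": 0}]' --force 60

```text
time: 1.1
eef_pos: [0.4778, -0.2534, 0.2449]
tcp_rot: [0.987, 0.163, -0.0, -0.0]
contact_force: [0.4, -0.5, 0.1]
opening: 1.002
finger_force: 0.0
```

step_arm --commands '[{"gripper": -1, "x": 12, "y": -38, "z": 0, "spin": 0}, {"gripper": -1, "x": 12, "y": -38, "z": 0, "spin": 0}, {"gripper": -1, "x": 12, "y": -38, "z": 0, "spin": 0}, {"gripper": -1, "x": 12, "y": -38, "z": 0, "spin": 0}, {"gripper": -1, "x": 12, "y": -38, "z": 0, "spin": 0}, {"gripper": -1, "x": 12, "y": -38, "z": 10, "spin": 0}, {"gripper": -1, "x": 12, "y": -38, "z": 10, "spin": 0}, {"gripper": -1, "x": 12, "y": -38, "z": 20, "spin": 0}, {"gripper": -1, "x": 12, "y": -38, "z": 20, "spin": 0}, {"gripper": -1, "x": 12, "y": -38, "z": 20, "spin": -0.8}]'

```text
time: 2.1
eef_pos: [0.4683, 0.1447, 0.1645]
tcp_rot: [0.985, 0.17, 0.0, 0.0]
contact_force: [0.5, -0.3, 0.0]
opening: 0.997
finger_force: 0.0
```

```bash
python3 -c "
from m import *
go(.4675,.1515,.05,19.7)"
```

```text
t 2.1 pos [0.4683 0.1447 0.1645] yaw 19.55 tilt [ 0. -0. -1.] tool shift mm [  1.5  -6.7 114.5] spin -0.15 F [ 0.5 -0.3  0. ] open 0.997 q [ 0.09 -0.04  2.09 -0.    1.09  1.32]
```

step_arm --commands '[{"gripper": -1, "x": 1.5, "y": -6.7, "z": 10, "spin": 0}, {"gripper": -1, "z": 15}, {"gripper": -1, "z": 15}, {"gripper": -1, "z": 15}, {"gripper": -1, "z": 15}, {"gripper": -1, "z": 15}, {"gripper": -1, "z": 15}, {"gripper": -1, "z": 10}, {"gripper": -1, "z": 2.5}, {"gripper": -1, "z": 0}]'

```text
invalid input
```

step_arm --commands '[{"gripper": 1}, {"gripper": 1}, {"gripper": 1}, {"gripper": 1}, {"gripper": 1}, {"gripper": 1}, {"gripper": 1}, {"gripper": 1}, {"gripper": 1}, {"gripper": 1}]'

```text
invalid input
```

```bash
python3 -c "
from m import *
go(.488,-.131,.2,10)
print(get_state()['finger_force'])"
```

```text
t 2.1 pos [0.4683 0.1447 0.1645] yaw 19.55 tilt [ 0. -0. -1.] tool shift mm [-73.7 266.4 -35.5] spin 9.55 F [ 0.5 -0.3  0. ] open 0.997 q [ 0.09 -0.04  2.09 -0.    1.09  1.32]
0.0
```

All fields are required in every row.

step_arm --commands '[{"gripper": -1, "x": 1.5, "y": -6.7, "z": 10, "spin": 0}, {"gripper": -1, "x": 0, "y": 0, "z": 15, "spin": 0}, {"gripper": -1, "x": 0, "y": 0, "z": 15, "spin": 0}, {"gripper": -1, "x": 0, "y": 0, "z": 15, "spin": 0}, {"gripper": -1, "x": 0, "y": 0, "z": 15, "spin": 0}, {"gripper": -1, "x": 0, "y": 0, "z": 15, "spin": 0}, {"gripper": -1, "x": 0, "y": 0, "z": 15, "spin": 0}, {"gripper": -1, "x": 0, "y": 0, "z": 10, "spin": 0}, {"gripper": -1, "x": 0, "y": 0, "z": 2.5, "spin": 0}, {"gripper": -1, "x": 0, "y": 0, "z": 0, "spin": 0}]'

```text
time: 3.1
eef_pos: [0.468, 0.1497, 0.0526]
tcp_rot: [0.986, 0.169, -0.0, 0.0]
contact_force: [-0.1, -0.8, -0.4]
opening: 1.004
finger_force: 0.0
```

step_arm --commands '[{"gripper": 1, "x": 0, "y": 0, "z": 0, "spin": 0}, {"gripper": 1, "x": 0, "y": 0, "z": 0, "spin": 0}, {"gripper": 1, "x": 0, "y": 0, "z": 0, "spin": 0}, {"gripper": 1, "x": 0, "y": 0, "z": 0, "spin": 0}, {"gripper": 1, "x": 0, "y": 0, "z": 0, "spin": 0}, {"gripper": 1, "x": 0, "y": 0, "z": 0, "spin": 0}, {"gripper": 1, "x": 0, "y": 0, "z": 0, "spin": 0}, {"gripper": 1, "x": 0, "y": 0, "z": 0, "spin": 0}, {"gripper": 1, "x": 0, "y": 0, "z": 0, "spin": 0}, {"gripper": 1, "x": 0, "y": 0, "z": 0, "spin": 0}]' --force 60

```text
time: 4.1
eef_pos: [0.4683, 0.15, 0.0532]
tcp_rot: [0.986, 0.17, 0.0, -0.0]
contact_force: [-0.9, 0.5, 4.3]
opening: 0.226
finger_force: 59.9
```

```bash
python3 -c "
from m import *
go(.488,-.131,.2,10)
print(get_state()['finger_force'])"
```

```text
t 4.1 pos [0.4683 0.15   0.0532] yaw 19.52 tilt [ 0.  0. -1.] tool shift mm [ -75.3  271.4 -146.9] spin 9.52 F [-0.9  0.5  4.3] open 0.226 q [0.1  0.14 2.14 0.   0.86 1.33]
59.903524518013
```

step_arm --commands '[{"gripper": 1, "x": 0, "y": 0, "z": -15, "spin": 0}, {"gripper": 1, "x": 0, "y": 0, "z": -25, "spin": 0}, {"gripper": 1, "x": 0, "y": 0, "z": -30, "spin": 0}, {"gripper": 1, "x": 0, "y": 0, "z": -30, "spin": 0}, {"gripper": 1, "x": 0, "y": 0, "z": -30, "spin": 0}, {"gripper": 1, "x": -5, "y": 20, "z": -25, "spin": 0}, {"gripper": 1, "x": -9, "y": 32, "z": -10, "spin": 0}, {"gripper": 1, "x": -9, "y": 32, "z": 0, "spin": 0}, {"gripper": 1, "x": -9, "y": 32, "z": 0, "spin": 0}, {"gripper": 1, "x": -9, "y": 32, "z": 0, "spin": 0}]'

```text
time: 5.1
eef_pos: [0.4782, -0.0045, 0.2168]
tcp_rot: [0.986, 0.17, -0.001, -0.0]
contact_force: [0.6, 0.7, -1.5]
opening: 0.227
finger_force: 59.3
```

step_arm --commands '[{"gripper": 1, "x": -9, "y": 32, "z": 0, "spin": 0}, {"gripper": 1, "x": -9, "y": 32, "z": 0, "spin": 0}, {"gripper": 1, "x": -9, "y": 32, "z": 0, "spin": 0}, {"gripper": 1, "x": -7, "y": 20, "z": 0, "spin": 0}, {"gripper": 1, "x": 0, "y": 5, "z": 0, "spin": 2}, {"gripper": 1, "x": 0, "y": 0, "z": 0, "spin": 3}, {"gripper": 1, "x": 0, "y": 0, "z": 0, "spin": 3}, {"gripper": 1, "x": 0, "y": 0, "z": 0, "spin": 1.5}, {"gripper": 1, "x": 0, "y": 0, "z": 0, "spin": 0}, {"gripper": 1, "x": 0, "y": 0, "z": 0, "spin": 0}]'

```text
time: 6.1
eef_pos: [0.4872, -0.1282, 0.2175]
tcp_rot: [0.996, 0.088, -0.0, -0.0]
contact_force: [-0.2, 0.3, -1.6]
opening: 0.223
finger_force: 59.4
```

```bash
python3 - <<'E'
from m import *
go(.488,-.131,.164,10)
for n in("top","side"):
    c=read_camera(n); np.savez(n+"1.npz",**{k:np.array(v) for k,v in c.items()})
    cv2.imwrite(f"pics/{n}1.png",c["color"][...,::-1])
c=dict(np.load("side1.npz"))["color"]; cv2.imwrite("pics/side1c.png",cv2.resize(c[60:220,180:380,::-1],(800,600)[0:2] and (750,600)))
E
```

```text
t 6.1 pos [ 0.4872 -0.1282  0.2175] yaw 10.08 tilt [-0.001  0.    -1.   ] tool shift mm [ 0.3  3.  53.5] spin 0.08 F [-0.2  0.3 -1.6] open 0.223 q [-0.46 -0.07  2.02  0.    1.2   0.94]
```

View pics/side1c.png

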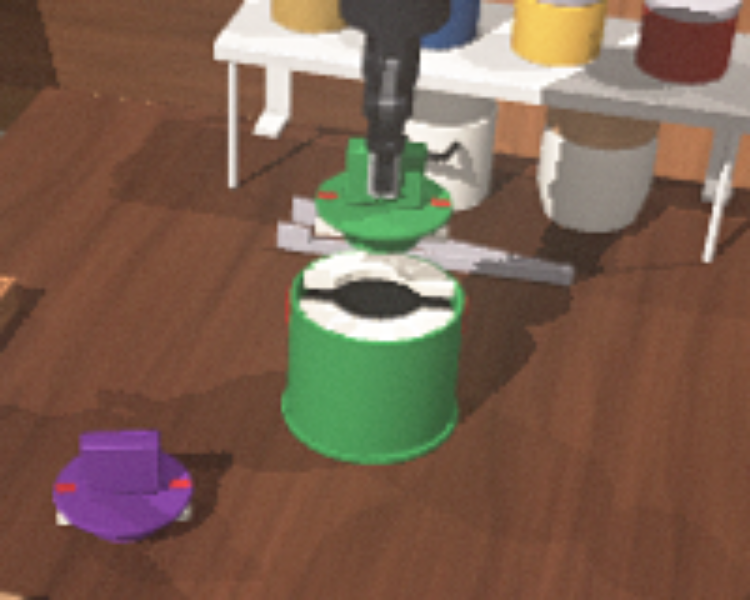

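The side crop shows the lid held level in the gripper, its disc at about (385,205), centred above the mouth at (375,297). Its red marks line up with the slots at (305,293) and (450,300).

step_arm --commands '[{"gripper": 1, "x": 0.3, "y": 3, "z": 0, "spin": 0}, {"gripper": 1, "x": 0, "y": 0, "z": 10, "spin": 0}, {"gripper": 1, "x": 0, "y": 0, "z": 15, "spin": 0}, {"gripper": 1, "x": 0, "y": 0, "z": 15, "spin": 0}, {"gripper": 1, "x": 0, "y": 0, "z": 10, "spin": 0}, {"gripper": 1, "x": 0, "y": 0, "z": 4, "spin": 0}, {"gripper": 1, "x": 0, "y": 0, "z": 4, "spin": 0}, {"gripper": 1, "x": 0, "y": 0, "z": 3, "spin": 0}, {"gripper": 1, "x": 0, "y": 0, "z": 0, "spin": 0}, {"gripper": 1, "x": 0, "y": 0, "z": 0, "spin": 0}]'

```text
time: 7.2
eef_pos: [0.4884, -0.1317, 0.1573]
tcp_rot: [0.996, 0.087, 0.0, 0.0]
contact_force: [0.2, 0.3, -1.4]
opening: 0.221
finger_force: 59.4
```

```bash
python3 -c "
from m import *
go(.488,-.131,.144,10)
print(get_state()['wrist_torque'])"
```

```text
t 7.2 pos [ 0.4884 -0.1317  0.1573] yaw 10.03 tilt [ 0.001 -0.    -1.   ] tool shift mm [-0.3 -0.8 13.3] spin 0.03 F [ 0.2  0.3 -1.4] open 0.221 q [-0.46  0.    2.06  0.    1.07  0.93]
[-0.03690608 -0.04053759 -0.01182023]
```

step_arm --commands '[{"gripper": 1, "x": 0, "y": 0, "z": 2, "spin": 0}, {"gripper": 1, "x": 0, "y": 0, "z": 2, "spin": 0}, {"gripper": 1, "x": 0, "y": 0, "z": 2, "spin": 0}, {"gripper": 1, "x": 0, "y": 0, "z": 2, "spin": 0}, {"gripper": 1, "x": 0, "y": 0, "z": 2, "spin": 0}, {"gripper": 1, "x": 0, "y": 0, "z": 2, "spin": 0}, {"gripper": 1, "x": 0, "y": 0, "z": 1, "spin": 0}, {"gripper": 1, "x": 0, "y": 0, "z": 0, "spin": 0}, {"gripper": 1, "x": 0, "y": 0, "z": 0, "spin": 0}, {"gripper": 1, "x": 0, "y": 0, "z": 0, "spin": 0}]'

```text
time: 8.2
eef_pos: [0.4883, -0.1317, 0.1441]
tcp_rot: [0.996, 0.087, 0.0, 0.0]
contact_force: [-0.7, 0.3, 3.1]
opening: 0.224
finger_force: 60.1
```

```bash
python3 -c "
from m import *
go(.488,-.131,.144,10)
print(get_state()['wrist_torque'])"
```

```text
t 8.2 pos [ 0.4883 -0.1317  0.1441] yaw 10.02 tilt [ 0.001 -0.    -1.   ] tool shift mm [-0.2 -0.7  0.1] spin 0.02 F [-0.7  0.3  3.1] open 0.224 q [-0.46  0.02  2.07  0.    1.05  0.93]
[ 0.04287892  0.13301396 -0.00175238]
```

step_arm --commands '[{"gripper": 1, "x": 0, "y": 0, "z": 1, "spin": 0}, {"gripper": 1, "x": 0, "y": 0, "z": 1, "spin": 0}, {"gripper": 1, "x": 0, "y": 0, "z": 0, "spin": 0}, {"gripper": 1, "x": 0, "y": 0, "z": 0, "spin": 0}, {"gripper": 1, "x": 0, "y": 0, "z": 0, "spin": 0}, {"gripper": 1, "x": 0, "y": 0, "z": 0, "spin": 0}, {"gripper": 1, "x": 0, "y": 0, "z": 0, "spin": 0}, {"gripper": 1, "x": 0, "y": 0, "z": 0, "spin": 0}, {"gripper": 1, "x": 0, "y": 0, "z": 0, "spin": 0}, {"gripper": 1, "x": 0, "y": 0, "z": 0, "spin": 0}]'

```text
time: 9.2
eef_pos: [0.4883, -0.1316, 0.1419]
tcp_rot: [0.996, 0.087, 0.0, 0.0]
contact_force: [0.7, 0.2, 3.9]
opening: 0.222
finger_force: 60.1
```

```bash
python3 - <<'E'
from m import *
go(.488,-.131,.142,10)
c=read_camera("side"); z=[]; P=cloud(c); hsv=cv2.cvtColor(c["color"],cv2.COLOR_RGB2HSV)
print(get_state()["contact_force"],get_state()['wrist_torque'])
cv2.imwrite("pics/side2c.png",cv2.resize(c["color"][90:190,220:345,::-1],(750,600)))
E
```

```text
t 9.2 pos [ 0.4883 -0.1316  0.1419] yaw 10.03 tilt [ 0. -0. -1.] tool shift mm [-0.1 -0.7 -0.1] spin 0.03 F [0.7 0.2 3.9] open 0.222 q [-0.46  0.02  2.07  0.    1.04  0.93]
[0.22511146 0.43421602 4.52284866] [-0.00727343 -0.00198101  0.02124609]
```

View pics/side2c.png

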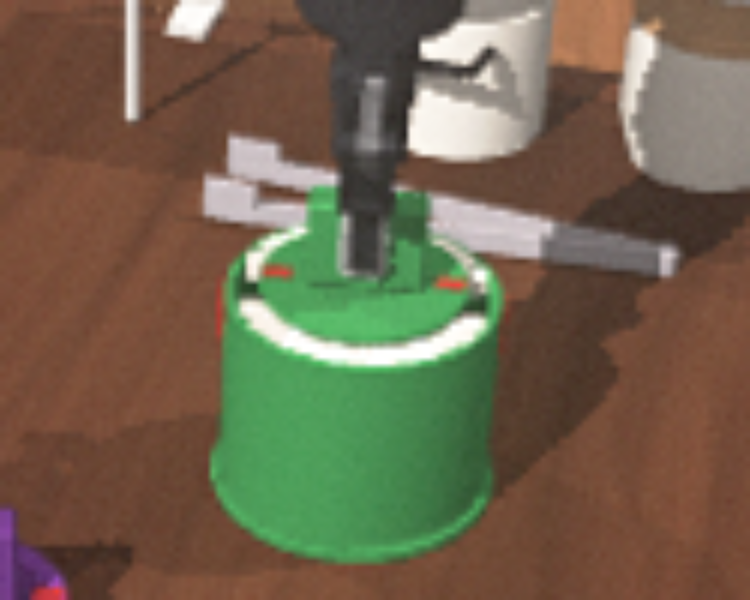

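The crop shows the lid sunk in the mouth, with the lugs in the slots near (245,285) and (480,300) and the disc almost on the collar. Spring force is about 5.5 N and the lid has not bottomed, so I turn it.

step_arm --commands '[{"gripper": 1, "x": 0, "y": 0, "z": 0, "spin": -3}, {"gripper": 1, "x": 0, "y": 0, "z": 0, "spin": -5}, {"gripper": 1, "x": 0, "y": 0, "z": 0, "spin": -5}, {"gripper": 1, "x": 0, "y": 0, "z": 0, "spin": -5}, {"gripper": 1, "x": 0, "y": 0, "z": 0, "spin": -5}, {"gripper": 1, "x": 0, "y": 0, "z": 0, "spin": -5}, {"gripper": 1, "x": 0, "y": 0, "z": 0, "spin": -5}, {"gripper": 1, "x": 0, "y": 0, "z": 0, "spin": -5}, {"gripper": 1, "x": 0, "y": 0, "z": 0, "spin": -2}, {"gripper": 1, "x": 0, "y": 0, "z": 0, "spin": 0}]'

```text
time: 10.25
eef_pos: [0.4881, -0.132, 0.1419]
tcp_rot: [0.906, 0.423, -0.0, 0.0]
contact_force: [0.2, -1.1, 4.4]
opening: 0.225
finger_force: 60.1
```

```bash
python3 - <<'E'
from m import *
go(.488,-.131,.142,100)
c=read_camera("side")
print(get_state()["contact_force"],get_state()['wrist_torque'])
cv2.imwrite("pics/side3c.png",cv2.resize(c["color"][90:190,220:345,::-1],(750,600)))
E
```

```text
t 10.25 pos [ 0.4881 -0.132   0.1419] yaw 50.02 tilt [ 0.    -0.001 -1.   ] tool shift mm [ 0.7 -0.7 -0.1] spin -49.98 F [ 0.2 -1.1  4.4] open 0.225 q [-0.46  0.02  2.07 -0.    1.04  0.23]
[ 0.65918284 -1.44581886  3.75731785] [-0.33986326  0.04871038  0.02487887]
```

View pics/side3c.png

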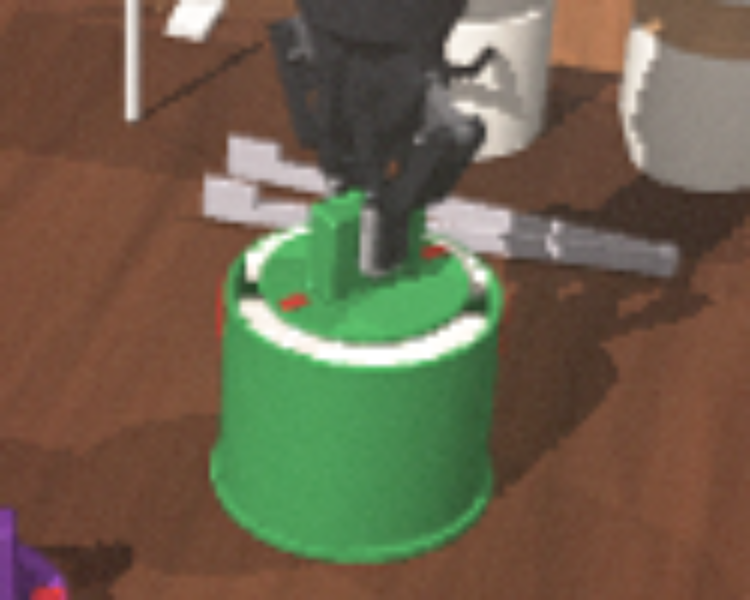

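The lid turned 40° freely with the bar, red marks now at (292,302) and (433,252), away from the slots. I turn the remaining 50°.

step_arm --commands '[{"gripper": 1, "x": 0, "y": 0, "z": 0, "spin": -4}, {"gripper": 1, "x": 0, "y": 0, "z": 0, "spin": -7}, {"gripper": 1, "x": 0, "y": 0, "z": 0, "spin": -7}, {"gripper": 1, "x": 0, "y": 0, "z": 0, "spin": -7}, {"gripper": 1, "x": 0, "y": 0, "z": 0, "spin": -7}, {"gripper": 1, "x": 0, "y": 0, "z": 0, "spin": -7}, {"gripper": 1, "x": 0, "y": 0, "z": 0, "spin": -7}, {"gripper": 1, "x": 0, "y": 0, "z": 0, "spin": -4}, {"gripper": 1, "x": 0, "y": 0, "z": 0, "spin": 0}, {"gripper": 1, "x": 0, "y": 0, "z": 0, "spin": 0}]'

```text
time: 11.3
eef_pos: [0.4884, -0.1317, 0.142]
tcp_rot: [0.643, 0.766, 0.0, 0.0]
contact_force: [1.1, -0.8, 3.6]
opening: 0.224
finger_force: 60.1
```

```bash
python3 - <<'E'
from m import *
go(.488,-.131,.146,100)
E
```

```text
t 11.3 pos [ 0.4884 -0.1317  0.142 ] yaw 99.91 tilt [ 0.001 -0.    -1.   ] tool shift mm [ 0.7 -0.3 -4. ] spin -0.09 F [ 1.1 -0.8  3.6] open 0.224 q [-0.46  0.03  2.07  0.    1.04 -0.64]
```

step_arm --commands '[{"gripper": 1, "x": 0, "y": 0, "z": -1, "spin": 0}, {"gripper": 1, "x": 0, "y": 0, "z": -1, "spin": 0}, {"gripper": 1, "x": 0, "y": 0, "z": 0, "spin": 0}, {"gripper": -1, "x": 0, "y": 0, "z": 0, "spin": 0}, {"gripper": -1, "x": 0, "y": 0, "z": 0, "spin": 0}, {"gripper": -1, "x": 0, "y": 0, "z": 0, "spin": 0}, {"gripper": -1, "x": 0, "y": 0, "z": 0, "spin": 0}, {"gripper": -1, "x": 0, "y": 0, "z": 0, "spin": 0}, {"gripper": -1, "x": 0, "y": 0, "z": 0, "spin": 0}, {"gripper": -1, "x": 0, "y": 0, "z": 0, "spin": 0}]'

```text
time: 12.3
eef_pos: [0.4881, -0.1316, 0.1438]
tcp_rot: [0.643, 0.766, -0.0, -0.0]
contact_force: [-0.3, -0.3, 0.5]
opening: 0.999
finger_force: 0.0
```

step_arm --commands '[{"gripper": -1, "x": 0, "y": 0, "z": -5, "spin": 0}, {"gripper": -1, "x": 0, "y": 0, "z": -10, "spin": 0}, {"gripper": -1, "x": 0, "y": 0, "z": -15, "spin": 0}, {"gripper": -1, "x": 0, "y": 0, "z": -20, "spin": 0}, {"gripper": -1, "x": 0, "y": 0, "z": -25, "spin": 0}, {"gripper": -1, "x": 0, "y": 0, "z": -25, "spin": 0}, {"gripper": -1, "x": 0, "y": 0, "z": -15, "spin": 0}, {"gripper": -1, "x": 0, "y": 0, "z": -10, "spin": 0}, {"gripper": -1, "x": 0, "y": 0, "z": 0, "spin": 0}, {"gripper": -1, "x": 0, "y": 0, "z": 0, "spin": 0}]'

```text
time: 13.3
eef_pos: [0.4877, -0.1314, 0.2679]
tcp_rot: [0.643, 0.766, -0.0, -0.001]
contact_force: [-0.6, -0.7, -0.6]
opening: 0.997
finger_force: 0.0
```

```bash
python3 - <<'E'
from m import *
go(.488,-.131,.26,100)
c=read_camera("side"); P=cloud(c); q=P[90:190,220:345].reshape(-1,3)
hsv=cv2.cvtColor(c["color"],cv2.COLOR_RGB2HSV)[90:190,220:345].reshape(-1,3)
k=(hsv[:,0]>45)&(hsv[:,0]<85)&(hsv[:,1]>120)&(np.hypot(q[:,0]-.487,q[:,1]+.131)<.05)
print("z hist 5mm from .1",np.histogram(q[k,2],bins=np.arange(.1,.19,.005))[0])
b=q[k&(q[:,2]>.153)]; print("bar top z",np.percentile(b[:,2],[50,90]),cv2.minAreaRect((b[:,:2]*1000).astype(np.float32)))
cv2.imwrite("pics/side4c.png",cv2.resize(c["color"][60:220,180:380,::-1],(750,600)))
E
```

```text
t 13.3 pos [ 0.4877 -0.1314  0.2679] yaw 100.02 tilt [-0.001  0.001 -1.   ] tool shift mm [0.3 0.3 7.9] spin 0.02 F [-0.6 -0.7 -0.6] open 0.997 q [-0.46 -0.11  1.96  0.    1.29 -0.64]
z hist 5mm from .1 [  0   0   0 172 147  12   6   9   8   7   7   9  49  13   0   0   0]
bar top z [0.16348356 0.16549414] ((487.8029479980469, -126.25531005859375), (16.652528762817383, 56.35793685913086), 9.043689727783203)
```

View pics/side4c.png

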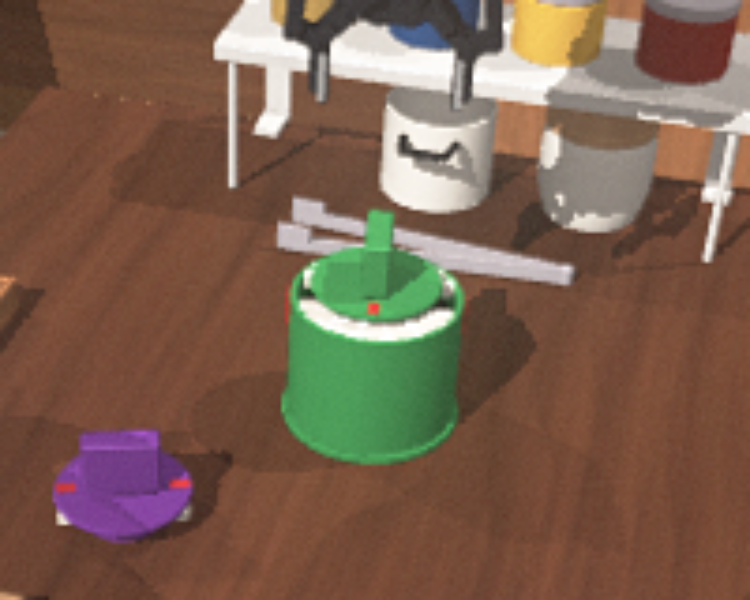

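The picture shows the lid seated with its red mark at (374,308) and the bar across the slots. The bar top reads about 0.165 m, against 0.166 expected when locked, and the gripper is clear.

```bash
python3 -c "
from plant import *
print(sign_off())"
```

```text
the job is handed in; nothing more can be done
None
```

The green lid is on the green caddy, turned a quarter turn, locked and released; I handed the job in at about 13.4 s, without touching the orange and wooden lids.

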